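# Thread the shoehorn out of the shoe-care chest

## Robot

A 6-joint arm with a two-finger parallel gripper is mounted at the origin on the work surface. World frame = base frame: x ahead of the robot, y to its left, z up, the work surface at z = 0. Lengths are in mm, angles in degrees, forces in N, time in s.
With the tool pointing down it reaches from about 350 to 975 mm from the base axis. Payload 7.1 kg.
Tool frame: the origin (TCP) lies midway between the tips of the shut fingers; the grasp point (between the pads) lies 19 mm behind it; x points along the fingers, y is the direction in which the jaws open and shut, and the axes are right-handed (so a half turn about x gives the same grasp; the last joint's range is limited). The gripper opens to 88 mm and grips with 3 to 60 N. Pads are 20 mm wide; open, the fingers measure 115 mm over their backs; the gripper's body (75 mm by 178 mm) begins 61 mm behind the grasp point.
Start: joints at [-77.808, 24.242, 93.386, -0, 62.372, -1.089], TCP at [143.6, -608.263, 222.675] pointing down, gripper open.
Joint ranges: [-172.04, 172.04], [-51.8, 120.97], [4.93, 147.93], [-75.15, 255.16], [6.16, 154.13], [-145.62, 145.62]. Speed limits (degrees/s): [136.94, 136.94, 172.46, 180, 180, 180].

## Interface

Orientations are given as a 3x3 rotation matrix whose columns are the frame's x, y, z axes.
In Python, from workcell import manip gives the robot as it stands. The module is installed in compiled form; this text tells all that it offers.
- The arm moves only by the shell command python3 -m creep 'ROWS' [OPENING]. ROWS is text: rows parted by semicolons, each of 6 numbers parted by spaces: the shift along the world's x, y, z in m, then the turn, a rotation vector about the world's x, y, z in degrees. In form: dx dy dz wx wy wz; .... A call has 1 to 8 rows; each row is the pose to reach, as a shift and turn from the pose commanded when the call began; what a row does not reach only later rows make up. A row lasts 1/12 s, in which the tool goes at most 41.7 mm and 7.16 degrees, less where a joint would pass 70% of its speed; a pose out of reach is approached as far as the arm can. A call with a gripper value outside its range is refused whole. OPENING is the closure, from -1 (fully open) to 1 (shut), set as the call begins (- or left out, the last holds). The fingers move at their own pace and stop on an object; the grip force is fixed at half the most. Time passes only in rows, so rows that repeat a pose let the fingers close. It gives the time, the measured TCP pose, the force and the opening at its end, in the units of the state.
- manip.sense(): the state, without advancing time (a new reading comes with each control period).
- manip.grab_frame(name): name is "side" or "top" or "wrist"; returns (picture, depth): 384x512x3 uint8, red, green, blue; 384x512 float32, mm along the optical axis (not along the pixel's ray), 0 where there is no reading.
- manip.camera_params(name): a dict with "intrinsics" (3x3 intrinsics, pixels), "k1" (the pictures are not rectified: a ray, as slopes to the right and down, at radius r is drawn at 1 + k1 r^2 times it, then the intrinsics apply), "R" (3x3) and "t" (3): a world point X has camera coordinates R X + t. Camera axes: x right, y down, z forward; pixel columns grow to the right and rows downward; lengths in mm; the calibration is good to about 2 mm. A picture is of the moment at which its call begins: read the wrist's pose just before it. camera_params takes no time and is no camera call; for the wrist camera it gives the pose at the moment of the call.
- manip.job_done(): hands the job in, once; it reports no verdict.
Trained networks look in the newest picture that a camera, given by its name, has taken for a name from the list of things; names that differ only in an ending like _2 or _b are one class to them, and where a whole thing is asked for, a point or a joint stands for the part that bears it (a point fixed in the world has none). Each returns a list of dicts, best first, with "score" (0 to 1); they miss things now and then, are a little off and sometimes report something else, mostly with a low value. They report only what shows in the picture. A call takes as long as a camera call.
- manip.silhouettes(camera, thing): "mask" (384x512 bool, what is visible of it).
- manip.mark_of(camera, thing): "point" ([x, y, z] in mm, in world coordinates, good to about 4 mm: a listed point, or the origin of a listed thing).
The state is a dict: "time_s": time; "qpos": joint angles; "dq": joint speeds; "tau": joint torques, N m; "position": TCP position; "ee_rot": TCP orientation; "ft_force": force on the tool from outside, world axes, zero at the start; "wrist_torque": the same for the moment, N m; "opening": finger opening in mm.
Only numpy, scipy, OpenCV 4.12 (cv2) and the standard library are available. Lean on these libraries where they do the work, as an engineer would, in place of code of your own. Each camera call takes 0.05 s, during which the arm holds its last target. There are 200 camera calls.

## Task

The red shoehorn lies in the low elm chest with its blade under the boarded half of the top, and it is longer than the open hatch: take it by the handle, tilt it and draw it out slantwise through the hatch, handle first. Finish still holding it in the gripper, motionless in the air, with every part of it well above the chest's top (at least 6 cm) and touching nothing but the gripper. Leave the propped lid as it stands and do not disturb the other things on the bench.

Things in the scene. Friction and masses are not known exactly. Their poses are not given: they have to be found in the camera images.
- chest: Low elm chest, fixed to the bench, 226 (its x) x 344 (its y) x 70 mm high. Origin: centre of its underside; z up. Walls 12 mm thick, inner floor at 8 mm height. Top 8 mm thick (62 to 70 mm height): its -y half (y -172 to 0 mm) is boarded over, its +y half has an open hatch, x -88 to 88, y 0 to 150 mm. The hollow under the boarded half reaches to y = -160 mm and holds only the blade.
- hatch (a point): Centre of the hatch opening, at the height of the chest's upper face (70 mm above the bench). Axes parallel to the chest's.
- lid (a joint): Angle of the hatch's elm lid (226 x 184 x 10 mm), hinged along the chest's +y end (y = 172 mm, on the upper face). 0 = shut, 1.57 = upright; starts at 1.85 to 2.05, leaning outward away from the hatch. A brass friction stay (x = 102 mm, from the rim at y = 130 mm up to the lid) holds it where it is left. Not to be moved.
- lid_edge (a point): Middle of the lid's free edge (its top edge while it is open).
- shoehorn: Red enamel shoehorn, 0.13 kg, loose on the chest's inner floor, its y along the chest's y within 7 degrees. Origin: underside of the bend, near the hatch's inner edge; z up. Blade: flat, 140 mm from the origin to -y (under the boards), 43 wide, 6.5 thick. Handle: bar 140 long, 16 wide (along x), 12 thick, from the origin to +y, rising 18 degrees. Centre of mass 35 mm from the origin to -y.
- horn_grip (a point): Middle of the handle, on its centre line: 67 mm in +y and 28 mm in +z from the shoehorn's origin. Axes parallel to shoehorn. A good place to pinch across the 16 mm width.
- horn_end (a point): Free end of the handle (a brass rivet near it): 133 mm in +y and 49 mm in +z from the shoehorn's origin.
- horn_tip (a point): Tip of the blade: 140 mm in -y from the shoehorn's origin, mid-thickness.
- boot_tree_a: Bystander: one of a pair of blond birch boot trees with brass rod, about 280 x 62 x 78 mm. Origin: under its middle.
- boot_tree_b: Bystander: the other boot tree, alike.
- button_hook: Bystander: amber horn-handled steel button hook, 176 mm long, 14 mm high. Origin: under its middle.
- tray: Bystander: small oval pewter tray, 110 x 170 x 12 mm. Origin: centre of its underside.
- brush: Bystander: dark shoe brush, 150 x 50 x 44 mm. Origin: centre of its underside.
- tin: Bystander: round polish tin, 80 mm across, 26 mm high. Origin: centre of its underside.

How it is judged (in metres and radians):
On the way:
1. the shoehorn is held slantwise through the hatch: handle end more than 30 mm above the chest's top while the blade tip is still below the top (height (world z) of horn_end above 0.1 m and height (world z) of horn_tip below 0.066 m and y of horn_tip in the frame of chest below 0.15 m and contact force between the fingers and shoehorn above 1 N), for 0.1 s.
At the end, for the whole second after the job is handed in: The shoehorn is held between the fingers, at rest (under 30 mm/s), its blade tip, bend and handle end all more than 45 mm above the chest's upper face (115 mm above the bench), not touching the chest or its lid; the lid's edge and every bystander are within 30 mm of where they started (height (world z) of each of horn_tip, horn_end, shoehorn above 0.115 m and contact force between the fingers and shoehorn above 1 N and contact force between shoehorn and chest below 0.2 N and linear speed of shoehorn below 0.03 m/s and angular speed of shoehorn below 0.2 rad/s and distance of each of lid_edge, boot_tree_a, boot_tree_b, button_hook, tray, brush, tin from where it was at the start of the episode below 0.03 m); the arm keeps its last pose, push and grip.
It fails at once if the propped lid is shifted (its edge moves more than 30 mm) (distance of lid_edge from where it was at the start of the episode above 0.03 m).
It fails at once if another thing on the bench is moved more than 30 mm (distance of any of boot_tree_a, boot_tree_b, button_hook, tray, brush, tin from where it was at the start of the episode above 0.03 m).
It also fails if it takes over 45 s, if anything falls off the work surface, if the arm or the gripper's body presses on something with over 40 N, if the wrist force passes 120 N, or if a joint passes its speed limit or range.

## Working session

There is one attempt and no reset: what is moved stays moved. The work goes in short steps, Python scripts to look and compute and a shell command to move; the robot and the scene stay as the last step left them, time stands still between calls to the robot, and variables do not carry over. Pictures are saved under pics/ and viewed, about 8 in all and at most 12, crops included, and the job is handed in when it is done.

```bash
mkdir -p pics; cat > h.py <<'E'
import numpy as np,cv2
from workcell import manip
def save(name,fn):
    im,d=manip.grab_frame(name); cv2.imwrite('pics/'+fn,im[:,:,::-1]); return im,d
def unproj(p,u,v,z):
    K=p["intrinsics"];a=np.array([(u-K[0][2])/K[0][0],(v-K[1][2])/K[1][1]]);s=a.copy()
    for _ in range(10): s=a/(1+p["k1"]*(s@s))
    return np.array(p["R"]).T@(np.array([s[0]*z,s[1]*z,z])-np.array(p["t"]))
E
python3 - <<'E'
from h import *
np.set_printoptions(precision=1,suppress=True)
s=manip.sense(); print(s['time_s'],s['position'],s['ee_rot'],s['opening'],s['ft_force'])
ims=[]
for c in('top','side'):
    im,d=save(c,c+'0.png'); ims.append(im)
    print(c,manip.camera_params(c)['k1'])
    for n in('horn_grip','horn_end','shoehorn','hatch','chest','lid_edge','boot_tree_a','button_hook','tray','brush','tin'):
        print(n,[(np.round(r['point'],0),round(r['score'],2)) for r in manip.mark_of(c,n)[:2]])
cv2.imwrite('pics/both0.png',np.vstack(ims)[:,:,::-1])
E
```

```text
0.0 [ 143.5 -607.7  221.9] [[-0.   0.2 -1. ]
 [ 0.  -1.  -0.2]
 [-1.  -0.  -0. ]] 87.70254654886826 [0.1 0.  0.5]
top -0.11615393155232091
horn_grip [(array([479., -22.,  33.]), 0.65)]
horn_end [(array([455.,  45.,  63.]), 0.65)]
shoehorn [(array([490., -83.,   6.]), 0.71)]
hatch [(array([489.,  -1.,  69.]), 0.77)]
chest [(array([503., -78.,   0.]), 0.75)]
lid_edge [(array([455., 156., 247.]), 0.58), (array([307., 286.,  -0.]), 0.26)]
boot_tree_a [(array([535., 527.,  -0.]), 0.81), (array([560., 387.,   0.]), 0.67)]
button_hook []
tray [(array([ 412., -489.,    0.]), 0.78)]
brush [(array([ 601., -474.,   -6.]), 0.72)]
tin [(array([ 259., -358.,   -3.]), 0.63)]
side -0.10086809436159497
horn_grip [(array([469., -16.,  32.]), 0.53)]
horn_end []
shoehorn [(array([493., -84.,  13.]), 0.69)]
hatch [(array([490.,  -1.,  72.]), 0.75)]
chest [(array([507., -80.,  -2.]), 0.69)]
lid_edge [(array([ 258., -355.,   -1.]), 0.36)]
boot_tree_a [(array([563., 389.,   0.]), 0.74), (array([533., 524.,   1.]), 0.65)]
button_hook [(array([306., 289.,  -0.]), 0.59)]
tray [(array([ 409., -489.,    0.]), 0.67)]
brush [(array([ 601., -472.,   -0.]), 0.87), (array([496., -82.,  14.]), 0.38)]
tin [(array([ 261., -358.,   -1.]), 0.7)]
```

View pics/top0.png

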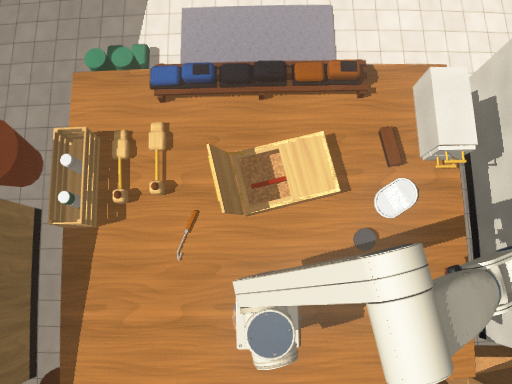

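View pics/side0.png

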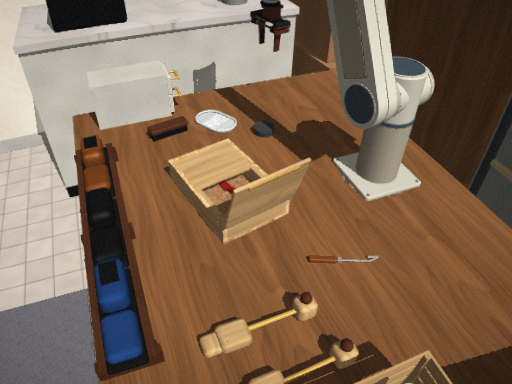

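Top: the chest sits at about (275,172), with the lid at left (228,178). The red handle runs from (250,185) to (287,180), so its free end points toward the lid. Side: the handle shows at (228,186). Next I'll fit the chest and horn poses from depth.

```bash
python3 - <<'E'
from h import *
np.set_printoptions(precision=1,suppress=True)
for c in('top','side'):
    im,d=manip.grab_frame(c); p=manip.camera_params(c)
    hsv=cv2.cvtColor(im,cv2.COLOR_RGB2HSV)
    def pts(m): return np.array([unproj(p,u,v,d[v,u]) for v,u in zip(*np.nonzero(m&(d>0)))])
    red=((hsv[...,0]<6)|(hsv[...,0]>174))&(hsv[...,1]>150)&(hsv[...,2]>50)
    P=pts(red); P=P[(abs(P[:,0]-490)<130)&(abs(P[:,1]+50)<180)&(P[:,2]<90)]
    m=P.mean(0); w=np.linalg.svd(P-m)[2][0]; w*=np.sign(w[1]); t=(P-m)@w
    print(c,'red',len(P),m,w,'yaw',np.degrees(np.arctan2(-w[0],w[1])),'pitch',np.degrees(np.arcsin(w[2])),'ends',m+w*t.min(),m+w*t.max())
    M=manip.silhouettes(c,'chest'); print(len(M),M[0]['score'] if M else 0)
    C=pts(M[0]['mask']); T=C[abs(C[:,2]-70)<8]
    r=cv2.minAreaRect(T[:,:2].astype(np.float32)); print('top face',len(T),T[:,2].mean(),r)
    B=T[:,:2]; L=C[C[:,2]>90]; print('lid',L.min(0) if len(L) else 0,L.max(0) if len(L) else 0)
    L=manip.silhouettes(c,'shoehorn')
    for l in L[:1]:
        Q=pts(l['mask']); print('horn mask',len(Q),Q.mean(0),Q.min(0),Q.max(0))
E
```

```text
top red 43 [482.3 -50.2  31. ] [-0.3  0.9  0.3] yaw 16.883239601326956 pitch 18.56048372606177 ends [491.1 -79.3  20.8] [473.6 -21.6  41.1]
2 0.66
top face 3907 69.02662630921154 ((503.5972900390625, -75.2298583984375), (228.2728271484375, 352.5414123535156), 12.727435111999512)
lid [344.1  75.3  90. ] [573.3 174.5 255. ]
horn mask 176 [474.6 -23.2  38.4] [450.3 -84.5   5.1] [500.7  39.4  63.9]
side red 95 [500.5 -92.2  18.1] [-0.2  1.   0.2] yaw 11.293543371538728 pitch 12.401516180655882 ends [ 506.7 -123.2   11.2] [492.7 -53.1  26.9]
1 0.64
top face 2981 71.00448430910042 ((505.6584167480469, -69.58851623535156), (227.9100341796875, 361.0904846191406), 12.1834716796875)
lid [346.3  87.8  90. ] [577.1 182.7 252.3]
horn mask 122 [501.  -94.2  19.8] [ 479.9 -127.6    9.3] [565.  174.5 250.7]
```

```bash
python3 -m creep '0.02 0.035 0.005 0 0 6.8; 0.04 0.07 0.01 0 0 13.6; 0.06 0.105 0.015 0 0 20.4; 0.08 0.14 0.02 0 0 27.2; 0.1 0.175 0.025 0 0 34; 0.12 0.21 0.03 0 0 40.8; 0.14 0.245 0.035 0 0 47.6; 0.16 0.28 0.04 0 0 54.4' -1
```

```text
time_s: 2.17
position: [304.1, -326.6, 263.1]
ee_rot: [[0.0, 0.927, -0.375], [-0.0, -0.375, -0.927], [-1.0, 0.001, 0.0]]
ft_force: [0.8, 0.6, 0.4]
opening: 87.8
```

```bash
python3 -m creep '0.02 0.036 0 0 0 4.75; 0.04 0.072 0 0 0 9.5; 0.06 0.108 0 0 0 14.25; 0.08 0.144 0 0 0 19; 0.1 0.18 0 0 0 23.75; 0.12 0.216 0 0 0 28.5; 0.14 0.252 0 0 0 33.25; 0.16 0.288 0 0 0 38'; cat > look.py <<'E'
from h import *
import sys
np.set_printoptions(precision=1,suppress=True)
s=manip.sense(); print(s['position']); p=manip.camera_params('wrist'); im,d=save('wrist',sys.argv[1])
print('cam at',-np.array(p['R']).T@p['t'],'fwd',np.array(p['R'])[2])
for n in('horn_grip','horn_end','shoehorn','hatch'):
    print(n,[(np.round(r['point'],0),round(r['score'],2)) for r in manip.mark_of('wrist',n)[:1]])
L=manip.silhouettes('wrist','shoehorn')
if L:
    m=cv2.erode(L[0]['mask'].astype(np.uint8),np.ones((3,3)))>0
    P=np.array([unproj(p,u,v,d[v,u]) for v,u in zip(*np.nonzero(m&(d>0)))]); print(L[0]['score'],len(P),P.min(0),P.max(0))
    a,c=np.polyfit(P[:,1],P[:,0],1); print('yaw',np.degrees(np.arctan(-a)))
    for y in range(-110,60,10):
        Q=P[abs(P[:,1]-y)<5]
        if len(Q): print(y,len(Q),Q[:,0].min(),Q[:,0].max(),np.median(Q,0))
E
python3 look.py w1.png
```

```text
time_s: 2.83
position: [464.3, -38.2, 263.0]
ee_rot: [[0.001, 0.962, 0.274], [-0.0, 0.274, -0.962], [-1.0, 0.001, 0.0]]
ft_force: [0.6, -1.4, -0.6]
opening: 87.9
[464.3 -38.2 263. ]
cam at [443.6  30.4 424.9] fwd [ 0.1 -0.3 -1. ]
horn_grip [(array([475., -21.,  34.]), 0.58)]
horn_end [(array([457.,  45.,  59.]), 0.96)]
shoehorn [(array([495., -84.,   9.]), 0.94)]
hatch [(array([490.,  -2.,  73.]), 0.79)]
0.81 901 [451.7 -93.1   9.9] [505.3  44.5  62.9]
yaw 15.576174610377137
-90 51 483.79474888648633 504.7479852203719 [493.1 -88.6  12.7]
-80 56 484.6680401943459 505.3188566043423 [493.  -80.3  20.8]
-70 55 481.56772555785915 496.8192113173746 [489.2 -69.9  24.4]
-60 58 478.4619160644528 493.6421937943162 [485.9 -59.8  27.8]
-50 57 475.59551703144103 490.6075644818094 [483.1 -50.1  30.9]
-40 64 472.50240806155136 487.23014649539067 [480.  -39.7  34.5]
-30 64 471.2536357032733 485.8475257867543 [477.9 -30.1  37.8]
-20 56 468.2890833199478 482.3964820351527 [474.8 -20.1  41.2]
-10 63 464.98010355399185 477.90221016345583 [471.8  -9.8  44.8]
0 70 462.0478044004511 476.1940384439833 [469.6   0.4  48.7]
10 77 459.0317645212247 474.1635392577694 [466.4  10.   52.3]
20 78 456.78520186734994 471.2430275487131 [463.5  20.   55.5]
30 78 454.342064230707 467.99040443848196 [461.1  30.3  58.9]
40 74 451.73178710252716 466.1596522149613 [459.3  39.   61.3]
```

View pics/w1.png

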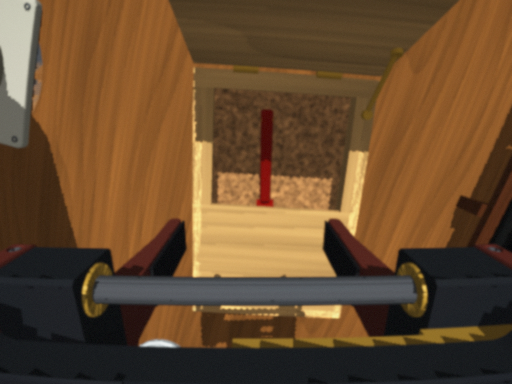

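```bash
python3 -m creep '0.012 0.014 -0.03 0 0 0; 0.012 0.014 -0.06 0 0 0; 0.012 0.014 -0.09 0 0 0; 0.012 0.014 -0.12 0 0 0; 0.012 0.014 -0.14 0 0 0; 0.012 0.014 -0.15 0 0 0; 0.012 0.014 -0.155 0 0 0; 0.012 0.014 -0.155 0 0 0' 0
```

```text
time_s: 3.8
position: [475.2, -27.2, 107.3]
ee_rot: [[-0.001, 0.963, 0.268], [0.0, 0.268, -0.963], [-1.0, -0.001, -0.0]]
ft_force: [-1.1, -1.1, 0.4]
opening: 44.4
```

```bash
python3 -m creep '0.001 0.003 -0.03 0 0 0; 0.001 0.003 -0.055 0 0 0; 0.001 0.003 -0.075 0 0 0; 0.001 0.003 -0.085 0 0 0; 0.001 0.003 -0.09 0 0 0; 0.001 0.003 -0.091 0 0 0; 0.001 0.003 -0.091 0 0 0'; python3 -m creep '0 0 0 0 0 0; 0 0 0 0 0 0; 0 0 0 0 0 0; 0 0 0 0 0 0; 0 0 0 0 0 0; 0 0 0 0 0 0; 0 0 0 0 0 0; 0 0 0 0 0 0' 1
```

```text
time_s: 4.38
position: [477.4, -23.4, 17.5]
ee_rot: [[0.001, 0.963, 0.27], [-0.0, 0.27, -0.963], [-1.0, 0.001, 0.0]]
ft_force: [-0.5, 0.0, 0.3]
opening: 43.8
time_s: 5.05
position: [476.8, -23.2, 16.8]
ee_rot: [[0.0, 0.963, 0.27], [0.0, 0.27, -0.963], [-1.0, 0.0, 0.0]]
ft_force: [0.2, 1.9, 3.3]
opening: 15.9
```

```bash
python3 -m creep '0 0.001 0.014 3.4 0.95 0; -0.001 0.002 0.028 6.7 1.9 0; -0.001 0.004 0.04 10.1 2.8 0; -0.002 0.007 0.052 13.5 3.8 0; -0.002 0.007 0.052 13.5 3.8 0; -0.002 0.007 0.052 13.5 3.8 0'; cat > chk.py <<'E'
from h import *
import sys
np.set_printoptions(precision=1,suppress=True)
s=manip.sense(); print(s['time_s'],s['position'],s['opening'],s['ft_force'],s['qpos'])
for c in('wrist','side','top'):
    save(c,c+sys.argv[1])
    print(c,[(n,np.round(r['point'],0),round(r['score'],2)) for n in('horn_grip','horn_end','shoehorn','horn_tip') for r in manip.mark_of(c,n)[:1]])
E
python3 chk.py 2.png
```

```text
time_s: 5.55
position: [474.7, -17.1, 68.4]
ee_rot: [[-0.065, 0.963, 0.261], [0.232, 0.269, -0.935], [-0.971, -0.0, -0.241]]
ft_force: [-0.2, 0.2, -2.0]
opening: 15.6
5.55 [474.7 -17.1  68.4] 15.613360392863761 [-0.2  0.2 -2. ] [-11.5  29.2 114.1  17.8  44.6 -40.7]
wrist [('horn_grip', array([476., -18.,  85.]), 0.97), ('horn_end', array([457.,  42., 126.]), 0.86), ('shoehorn', array([489., -74.,  45.]), 0.73), ('horn_tip', array([460.,  43., 127.]), 0.48)]
side [('horn_grip', array([471., -14.,  86.]), 0.49), ('horn_end', array([561., 389.,   2.]), 0.66), ('shoehorn', array([490., -73.,  50.]), 0.54), ('horn_tip', array([302., 285.,   1.]), 0.39)]
top [('horn_end', array([538., 528.,  -1.]), 0.66)]
```

```bash
python3 -m creep '-0.005 0.017 0.012 3.4 0.95 0; -0.01 0.036 0.024 6.7 1.9 0; -0.012 0.043 0.035 10.1 2.8 0; -0.014 0.05 0.046 13.5 3.8 0; -0.015 0.052 0.056 16.9 4.7 0; -0.015 0.053 0.066 20.2 5.7 0; -0.014 0.051 0.076 23.6 6.6 0; -0.014 0.049 0.085 27 7.6 0'; python3 chk.py 3.png
```

```text
time_s: 6.97
position: [461.0, 32.5, 154.5]
ee_rot: [[-0.181, 0.963, 0.201], [0.647, 0.271, -0.713], [-0.741, 0.001, -0.672]]
ft_force: [1.0, 0.2, -0.8]
opening: 16.1
6.9667 [461.   32.5 154.5] 16.059965320172008 [ 1.   0.2 -0.8] [-19.2  30.1 108.7  35.3  72.3 -55.5]
wrist [('horn_grip', array([463.,  28., 168.]), 0.76), ('horn_end', array([452.,  58., 228.]), 0.94), ('shoehorn', array([472.,  -5., 110.]), 0.73)]
side [('horn_grip', array([459.,  26., 165.]), 0.49), ('horn_end', array([532., 523.,   1.]), 0.73), ('shoehorn', array([470.,  -6., 111.]), 0.61), ('horn_tip', array([ 498., -100.,    8.]), 0.56)]
top []
```

```bash
python3 -m creep '0.001 -0.004 0.009 3.4 0.95 0; 0.002 -0.009 0.017 6.7 1.9 0; -0.001 0.005 0.033 6.7 1.9 0; -0.005 0.019 0.052 6.7 1.9 0; -0.008 0.029 0.075 6.7 1.9 0; -0.008 0.029 0.11 6.7 1.9 0; -0.008 0.029 0.145 6.7 1.9 0; -0.008 0.029 0.18 6.7 1.9 0'; python3 -m creep '0 0 0 0 0 0; 0 0 0 0 0 0; 0 0 0 0 0 0; 0 0 0 0 0 0; 0 0 0 0 0 0; 0 0 0 0 0 0'; python3 chk.py 4.png
```

```text
time_s: 8.38
position: [452.0, 62.0, 335.1]
ee_rot: [[-0.206, 0.963, 0.176], [0.727, 0.271, -0.631], [-0.655, -0.002, -0.755]]
ft_force: [1.7, -0.1, -1.5]
opening: 15.7
time_s: 8.88
position: [452.2, 61.8, 332.6]
ee_rot: [[-0.206, 0.963, 0.175], [0.727, 0.27, -0.631], [-0.655, -0.003, -0.756]]
ft_force: [0.2, 0.3, -1.5]
opening: 15.7
8.8833 [452.2  61.8 332.6] 15.65868603832133 [ 0.2  0.3 -1.5] [-18.8  17.  103.9  38.5  91.9 -44.9]
wrist [('horn_grip', array([457.,  52., 349.]), 0.71), ('horn_end', array([445.,  78., 410.]), 0.72), ('shoehorn', array([460.,  25., 284.]), 0.71)]
side [('horn_grip', array([449.,  55., 346.]), 0.78), ('horn_end', array([450.,  79., 414.]), 0.65), ('shoehorn', array([462.,  32., 282.]), 0.73), ('horn_tip', array([488., -58., 176.]), 0.77)]
top [('horn_grip', array([535., 530.,   1.]), 0.73), ('horn_end', array([445.,  76., 417.]), 0.47), ('shoehorn', array([459.,  30., 278.]), 0.57), ('horn_tip', array([488., -59., 171.]), 0.53)]
```

View pics/side4.png

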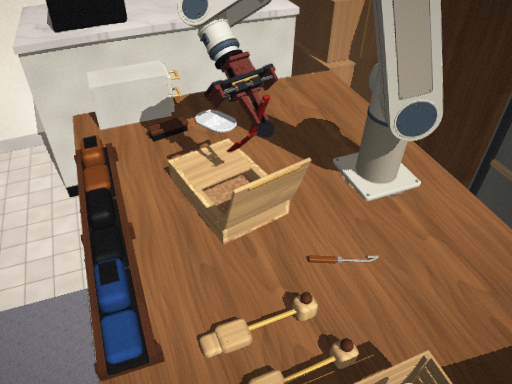

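The horn hangs clear: its blade tip is at about (235,148) in the side view, over the chest. The lid, at (270,200), and the bystanders look unchanged. I'll do one numeric check, then hand in.

```bash
python3 - <<'E'
from h import *
a=cv2.imread('pics/side0.png');b=manip.grab_frame('side')[0][:,:,::-1]
D=cv2.absdiff(a,b).max(2)
for n,(u0,u1,v0,v1) in dict(lid=(240,312,158,238),hook=(300,382,248,270),trees=(195,360,285,384),brush=(145,190,115,140),tin=(248,276,118,140),tray=(192,240,106,134)).items(): print(n,(D[v0:v1,u0:u1]>40).mean().round(3))
for n in('tray','brush','tin'): print(n,[np.round(r['point']) for r in manip.mark_of('side',n)[:1]])
s=manip.sense(); print(s['opening'],s['position'],np.abs(s['dq']).max(),s['time_s'])
print(manip.job_done())
E
```

```text
lid 0.001
hook 0.0
trees 0.0
brush 0.481
tin 0.313
tray 0.383
tray [array([ 410., -489.,    2.])]
brush [array([ 604., -475.,   -0.])]
tin [array([532., 524.,   2.])]
15.809074504673621 [452.59317626  61.74953064 333.68374834] 0.06262038630810074 9.8333
the job is handed in; nothing more can be done
None
```

I took the shoehorn by the middle of its handle, tilted it in steps to about 49° and drew it out slantwise through the hatch, handle first. The job was handed in at about 9.8 s with the horn held still in the air.

**Slantwise stage:** at about 14° of tilt the handle end measured 126 mm high. By geometry the blade tip was then about 12 mm high, still under the boards.

**Final hold:** opening is 15.8 mm and the arm is practically at rest. By camera the blade tip is at about 171–176 mm, the bend at 278–284 mm and the handle end at 410–417 mm. All are more than 100 mm above the chest's top.

**Lid and bystanders:**
- In the side view before and after, the lid, button hook and boot trees show almost no change (0.1% of pixels or less).
- The tray and brush are within about 4 mm of their first marks. Their picture regions did differ (38% and 48%), I think from the arm and its shadow passing in front.
- The tin's region differed too (31%). The final detector call for it was wrong, landing on a boot tree, so I did not re-measure its position. The arm passed well above it, more than 190 mm, and the last picture shows it in place.

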